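# Park the saw jig's plunger and set its length stop

## Task

Free the length stop of the saw jig: pull its spring plunger up by the T-knob, twist it clockwise until it drops into its rest notch and stays up by itself. Then slide the stop along until it just touches the end of the clamped board, gently, and let go; do not wrench the plunger against its stops, and leave the tools lying about where they are.

Things in the scene. Friction and masses are not known exactly. Their poses are not given: they have to be found in the camera images.
- knob_grip (a point): centre of the black T-knob on the spring plunger: a bar 46 mm long (this frame's y), 14 mm thick (x), 20 mm high. Its centre is 45 mm above the housing's flat top when the plunger is down, as at the start. The plunger's axis is vertical through it. The knob is pulled straight up and turned about that axis; it drops back by its spring unless parked.
- plunger: the steel plunger that carries the knob; origin on its axis at bench height when down. The spring pulls down with 8 N at the start, 14 N at the top (a little more if moved fast); a hard end stop comes 17 mm up. A flat cross pin below the knob (5 mm wide, 24 mm either side, along the knob's bar) lies in a slot: no turning before 5 mm of lift. Under 55 N between plunger and jig parts, please
- ring_top (a point): on the plunger's axis, 15.5 mm above the housing's top, level with the rim of the steel rest ring; fixed to the jig. The pin clears the rim only when lifted 12.5 mm. Turned clockwise (seen from above) the pin meets, 27 to 83 degrees from its start (varies, not told), a notch 7.4 mm wide, 3.5 mm deep in the rim. The notch's walls stop turning; in it the knob stands 9 mm above its start
- housing_top (a point): on the plunger's axis, on the flat top of the aluminium housing (60 by 56 mm), 93 mm above the bench; fixed to the jig, with the jig's axes. The ring (51 mm across) stands on it. The pin is over its rim from about 21 to 10 degrees before the notch (nearer the slot is only a low collar, 7.5 mm lower) and from 10 to 65 degrees past it. A pin left on the rim is not parked
- stop_handle (a point): centre of the upright aluminium handle tab of the length stop: 30 mm wide (jig x), 12 mm thick (jig y); 100 mm above the bench, the tab's top 20 mm higher, free for 40 mm below its top. The stop (a 60 mm wide plate under the tab, on a bar through the housing) slides along the jig's -y, up to 80 mm, with 2 N of friction, and stays where left. The plunger, when down, locks it
- stop_face (a point): on the stop's flat -y face, 51 mm above the bench, 6 mm in -y from the tab's centre; jig axes
- board_end (a point): middle of the end, facing the stop, of the clamped plywood board (70 mm wide, 12 mm thick), 51 mm above the bench; jig axes. The stop travels along -y (45 to 75 mm) until its face meets this end. A green C-clamp holds the board; it does not give. At most 30 N may be put on it
- board: the same clamped board, 160 mm long; origin under the middle of that end, jig axes
- jig: the saw jig, fixed to the bench: a plywood bed 170 by 470 mm, its top 45 mm above the bench, with a wooden fence along its +x side, the housing with the plunger at y = +85 mm, the stop near y = -24 mm and the clamp at the -y end (up to 155 mm high). Origin on the bench under the bed; z up, x across, y along the bar
- sanding_block: a cork block 40 by 55 by 26 mm lying on the bed beyond the plunger; stays where it is
- hammer: a hammer lying before the jig; stays where it is
- offcut: a wooden offcut 45 by 90 by 22 mm behind the jig; stays where it is

How it is judged:
On the way:
1. the plunger sits in its rest notch, let go (z of knob_grip in the frame of housing_top between 0.0525 and 0.0556 m and contact force between the fingers and plunger below 0.5 N), for 0.3 s.
At the end, for the whole second after the job is handed in: the plunger stays up in its rest notch (knob 9 mm above its starting height, within 1.5 mm) and the stop's face is within 2 mm of the board's end, both let go (z of knob_grip in the frame of housing_top between 0.0525 and 0.0556 m and y of stop_face in the frame of board_end below 0.002 m); the robot touches nothing.
It fails at once if the plunger is wrenched against its slot, ring, end stop or the bar with more than 55 N (contact force between plunger and jig above 55 N).
It fails at once if the stop is pressed against the board with more than 30 N (contact force between jig and board above 30 N).
It fails at once if a bystander near the jig is moved (distance of any of sanding_block, hammer, offcut from where it was at the start of the episode above 0.03 m).
It also fails if it takes over 64 s, if anything falls off the work surface, if the arm or the gripper's body presses on something with over 40 N, if the wrist force passes 120 N, or if a joint passes its speed limit or range.

## Robot

A 7-joint arm with a two-finger parallel gripper is mounted at the origin on the work surface. World frame = base frame: x ahead of the robot, y to its left, z up, the work surface at z = 0. Lengths are in m, angles in rad, forces in N, time in s.
With the tool pointing down it reaches from about 0.425 to 1.025 m from the base axis. Payload 9.4 kg.
Tool frame: the origin (TCP) lies where the fingers leave the gripper's body, on its centre line; the fingertips stand 84 mm ahead of it and the grasp point (between the pads) lies 65 mm ahead of it; z points along the fingers, y is the line along which they close (so a half turn about z gives the same grasp; the last joint's range is limited). The gripper opens to 93 mm and grips with 3 to 60 N. Pads are 15 mm wide; open, the fingers measure 128 mm over their backs; the gripper's body (75 mm by 188 mm) begins 65 mm behind the grasp point.
Start: joints at [1.099, 0.599, -0.003, 1.599, 0.002, 0.943, -0.08], TCP at [0.279, -0.669, 0.303] pointing down, gripper open.
Joint ranges: [-2.57, 2.57], [-0.35, 1.97], [-1.29, 1.29], [0.11, 2.56], [-1.05, 4.19], [0.11, 1.86], [-2.63, 2.63]. Speed limits (rad/s): [2.22, 2.22, 3.01, 3.01, 3.14, 3.14, 3.14].

## Interface

Orientations are given as a unit quaternion [w, x, y, z].
In Python, from workcell import robot gives the robot as it stands. The module is installed in compiled form; this text tells all that it offers.
- The arm moves only by the tool send_rows, never from a script. Its argument "plan" is text: rows parted by semicolons, each of 7 numbers parted by spaces: the finger opening in m, from 0 to 0.093, then the shift along the tool's x, y, z in m, then the turn, a rotation vector about the tool's x, y, z in degrees. A call has 1 to 20 rows; each row is the pose to reach, as a shift and turn from the pose commanded when the call began, along the tool's axes at that moment; what a row does not reach only later rows make up. A row lasts 1/8 s, in which the tool goes at most 62.5 mm and 10.7 degrees, less where a joint would pass 70% of its speed; a pose out of reach is approached as far as the arm can. A call with a gripper value outside its range is refused whole. The fingers move at their own pace and stop on an object; "force" is the grip in N (left out, the last holds). Time passes only in rows, so rows that repeat a pose let the fingers close. It gives the time, the measured TCP pose, the force, the opening and the grip force at its end, in the units of the state.
- robot.get_state(): the state, without advancing time (a new reading comes with each control period).
- robot.grab_frame(name): name is "side" or "top" or "wrist"; returns a dict with "pixels" (480x640x3 uint8, red, green, blue), "range_z" (480x640 float32, m along the optical axis (not along the pixel's ray), 0 where there is no reading), "camera_matrix" (3x3 intrinsics, pixels), "dist" ([k1, k2, p1, p2, k3] as OpenCV has them; the pictures are not rectified), "view" (4x4, takes a point from world to camera coordinates). Camera axes: x right, y down, z forward; pixel columns grow to the right and rows downward; lengths in m; the calibration is good to about 2 mm. A picture is of the moment at which its call begins.
- robot.hand_in(): hands the job in; it is judged then, once.
The state is a dict: "clock": time; "qpos": joint angles; "qd": joint speeds; "joint_torque": joint torques, N m; "tool_pos": TCP position; "tool_rot": TCP orientation; "contact_force": force on the tool from outside, world axes, zero at the start; "moment": the same for the moment, N m; "opening": finger opening in m; "grip_force": force on a finger pad.
Only numpy, scipy, OpenCV 4.12 (cv2) and the standard library are available. Lean on these libraries where they do the work, as an engineer would, in place of code of your own. Each camera call takes 0.05 s, during which the arm holds its last target. There are 200 camera calls.

## Working session

There is one attempt and no reset: what is moved stays moved. The work goes in short steps, Python scripts to look and compute and a tool call to move; the robot and the scene stay as the last step left them, time stands still between calls to the robot, and variables do not carry over. Pictures are saved under pics/ and viewed, at most 10 in all, crops included, and the job is handed in when it is done.

Besides the shell and the picture viewer there is one more tool, called after "Request:" as name(argument=value, ...) on one line, values as JSON. send_rows: Moves the arm, as the interface text tells. Its arguments: {"type":"object","properties":{"plan":{"type":"string"},"force":{"type":"number"}},"required":["plan"]}

```bash
mkdir -p pics; cat > h.py <<'E'
import numpy as np, cv2
from workcell import robot
def grab(n,save=None):
    f=robot.grab_frame(n)
    if save: cv2.imwrite('pics/'+save,f['pixels'][:,:,::-1])
    np.savez('/tmp/'+n+'.npz',**{k:f[k] for k in f})
    return f
def cloud(f):
    "world point of every pixel from range_z, nan where none"
    z=f['range_z'].astype(float); h,w=z.shape
    uv=np.stack(np.meshgrid(np.arange(w),np.arange(h)),-1).reshape(-1,1,2).astype(float)
    n=cv2.undistortPoints(uv,np.array(f['camera_matrix'],float),np.array(f['dist'],float)).reshape(h,w,2)
    p=np.dstack([n[...,0]*z,n[...,1]*z,z]); V=np.array(f['view'])
    p=(p-V[:3,3])@V[:3,:3]; p[z<=0]=np.nan
    return p
E
python3 - <<'E'
from h import *
a=grab('top','top0.png'); b=grab('side','side0.png')
s=robot.get_state(); print({k:np.round(s[k],3) for k in s})
for f in(a,b): print(np.round(f['view'],3).tolist(), np.round(f['camera_matrix'],1).tolist())
E
```

```text
{'clock': np.float64(0.1), 'qpos': array([ 1.099,  0.6  , -0.003,  1.6  ,  0.002,  0.943, -0.08 ]), 'qd': array([ 0.001, -0.001,  0.   , -0.   , -0.   ,  0.001, -0.001]), 'joint_torque': array([ 6.0000e-03, -7.6656e+01,  1.5020e+00, -2.5294e+01, -5.2000e-02,
        1.4000e-02,  0.0000e+00]), 'tool_pos': array([ 0.279, -0.669,  0.302]), 'tool_rot': array([-0.001,  0.981,  0.196, -0.   ]), 'contact_force': array([ 0.399, -0.121, -0.142]), 'moment': array([-0.019, -0.002, -0.003]), 'grip_force': np.float64(0.0), 'opening': np.float64(0.093)}
[[-0.019, -0.999, 0.033, 0.079], [-0.993, 0.015, -0.121, 0.555], [0.12, -0.035, -0.992, 0.866], [0.0, 0.0, 0.0, 1.0]] [[565.2, 0.0, 328.2], [0.0, 565.2, 244.2], [0.0, 0.0, 1.0]]
[[-0.858, -0.514, 0.007, 0.512], [-0.389, 0.639, -0.664, 0.233], [0.336, -0.572, -0.748, 0.68], [0.0, 0.0, 0.0, 1.0]] [[516.1, 0.0, 323.7], [0.0, 516.1, 237.2], [0.0, 0.0, 1.0]]
```

View pics/top0.png

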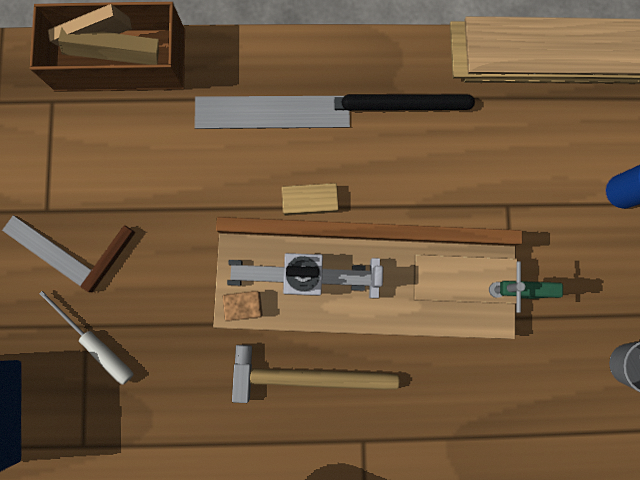

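View pics/side0.png

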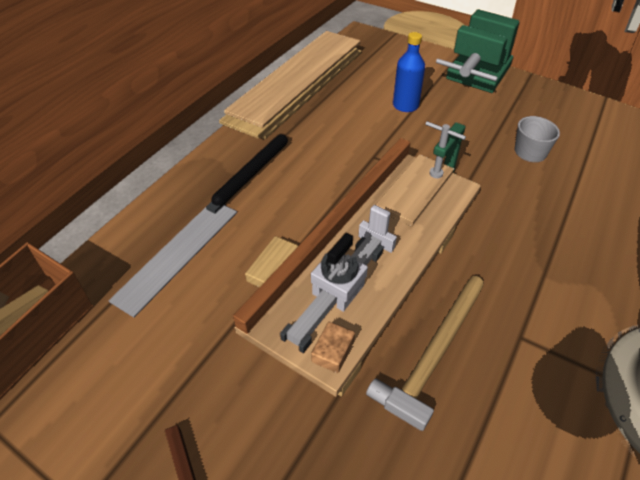

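The top view shows the knob at about (303,272), the housing at 285–322 × 254–294, the tab at about (376,277), and the board end at column ~415. The clamp is at about (530,288). The side view agrees: knob at (341,247), tab at (379,222). Next I measure these.

```bash
python3 - <<'E'
from h import *
f=np.load('/tmp/top.npz'); g=np.load('/tmp/side.npz')
def rep(n,P,m):
    q=P[m]; q=q[np.isfinite(q[:,0])]
    r=cv2.minAreaRect((q[:,:2]*1000).astype(np.float32))
    print(n,len(q),'mean',np.round(q.mean(0),4),'rect',np.round(r[0],1),np.round(r[1],1),round(r[2],1))
for nm,f,c in(('top',f,[(303,272),(376,277),(465,277),(370,290)]),('side',g,[(341,247),(379,218),(420,190),(365,250)])):
    P=cloud(f); z=P[...,2]; im=f['pixels'].astype(int)
    print(nm,[np.round(P[v,u],3).tolist() for u,v in c])
    d=lambda u,v,r:np.hypot(*(np.indices(z.shape)-np.array([v,u])[:,None,None]))<r
    rep('knob',P,d(*c[0],40)&(z>.138)&(z<.158)&(im.max(2)<70))
    rep('tab',P,d(*c[1],28)&(z>.112)&(z<.128))
    rep('house',P,d(*c[0],45)&(abs(z-.093)<.004))
    rep('board',P,d(*c[2],60)&(abs(z-.057)<.004))
    rep('bed',P,(abs(z-.045)<.004))
E
```

```text
top [[0.504, 0.109, 0.146], [0.498, 0.005, 0.118], [0.499, -0.141, 0.055], [0.481, 0.008, 0.057]]
knob 341 mean [0.5053 0.1102 0.1468] rect [505.5 110. ] [45.6 14.1] 86.6
tab 170 mean [0.4988 0.0019 0.1188] rect [499.    1.7] [11.8 29.3] 84.8
house 923 mean [0.5035 0.1099 0.0931] rect [505.5 110.1] [55.9 60.2] 86.5
board 4180 mean [ 0.4981 -0.1359  0.0565] rect [ 506.4 -142.6] [159.9  91.7] 86.6
bed 19803 mean [0.4986 0.045  0.0446] rect [585.8  69.5] [ 712.3 1016.3] 0.8
side [[0.502, 0.117, 0.15], [0.498, 0.008, 0.109], [0.487, -0.136, 0.057], [0.501, 0.04, 0.066]]
knob 365 mean [0.5047 0.1153 0.1465] rect [505.5 112.1] [46.7 13.7] 85.8
tab 182 mean [0.4991 0.0051 0.1186] rect [500.1   3.4] [12.7 30. ] 87.7
house 792 mean [0.5002 0.1151 0.0939] rect [502.1  73.9] [134.2  59.7] 84.6
board 2673 mean [ 0.4992 -0.1331  0.0579] rect [ 507.8 -133.9] [259.3  93.4] 86.5
bed 14731 mean [0.5052 0.0592 0.0458] rect [992.1 -33.3] [1516.4 1062.5] 16.0
```

```bash
cat >> h.py <<'E'
from scipy.spatial.transform import Rotation as R
YJ=-3.4; X=np.array([np.cos(np.radians(YJ)),np.sin(np.radians(YJ)),0]); Y=np.array([-X[1],X[0],0])
def rel(p,yaw,up=None):
    "row numbers (mm, deg) taking the measured TCP to world p, tool down, tool x at yaw deg"
    s=robot.get_state(); q=np.array(s['tool_rot']); r=R.from_quat(q[[1,2,3,0]])
    t=R.from_euler('z',yaw,degrees=True)*R.from_euler('x',180,degrees=True)
    print('row mm',np.round(r.inv().apply(np.array(p)-s['tool_pos'])*1000,1),'deg',np.round((r.inv()*t).as_rotvec(degrees=True),2))
def st():
    s=robot.get_state(); print({k:np.round(s[k],4).tolist() for k in('clock','tool_pos','contact_force','moment','opening','grip_force','qpos')})
E
python3 -c "
from h import *
rel([.42,-.33,.303],60); rel([.5055,.111,.27],86.6)"
```

```text
row mm [ 260.8 -258.5   -0.7] deg [-8.000e-02 -2.000e-02 -3.737e+01]
row mm [ 509.4 -632.6   32.8] deg [-8.000e-02 -4.000e-02 -6.397e+01]
```

Request:
send_rows(plan="0.05 0.2608 -0.2585 0 0 0 -37;0.05 0.2608 -0.2585 0 0 0 -37;0.05 0.2608 -0.2585 0 0 0 -37;0.05 0.2608 -0.2585 0 0 0 -37;0.05 0.2608 -0.2585 0 0 0 -37;0.05 0.2608 -0.2585 0 0 0 -37;0.05 0.5094 -0.6326 0.033 0 0 -64;0.05 0.5094 -0.6326 0.033 0 0 -64;0.05 0.5094 -0.6326 0.033 0 0 -64;0.05 0.5094 -0.6326 0.033 0 0 -64;0.05 0.5094 -0.6326 0.033 0 0 -64;0.05 0.5094 -0.6326 0.033 0 0 -64;0.05 0.5094 -0.6326 0.033 0 0 -64;0.05 0.5094 -0.6326 0.033 0 0 -64;0.05 0.5094 -0.6326 0.033 0 0 -64;0.05 0.5094 -0.6326 0.033 0 0 -64;0.05 0.5094 -0.6326 0.033 0 0 -64", force=30)

```text
clock: 2.22
tool_pos: [0.5057, 0.1088, 0.2698]
tool_rot: [0.0, 0.729, 0.685, -0.0]
contact_force: [0.3, -0.0, -0.2]
opening: 0.0498
grip_force: 0.0
```

```bash
python3 -c "
from h import *
st(); rel([.5055,.111,.206],86.6); grab('wrist','w1.png')
f=np.load('/tmp/wrist.npz'); P=cloud(f); im=f['pixels'].astype(int); z=P[...,2]
m=(z>.138)&(z<.156)&(im.max(2)<70)
q=P[m]; print(cv2.minAreaRect((q[:,:2]*1000).astype(np.float32)),q.mean(0),np.argwhere(m).mean(0))"
```

```text
{'clock': 2.225, 'tool_pos': [0.5057, 0.1088, 0.2698], 'contact_force': [0.3328, -0.033, -0.1813], 'moment': [-0.0581, -0.0639, -0.0473], 'opening': 0.0498, 'grip_force': 0.0, 'qpos': [-0.0393, 0.4205, -0.3831, 2.0878, 0.2474, 0.6761, -0.648]}
row mm [ 2.2 -0.3 63.8] deg [-0.    0.04 -0.13]
((508.94842529296875, 110.60110473632812), (45.09403991699219, 13.833675384521484), 86.25698852539062) [0.50879072 0.1119466  0.14756966] [262.06862745 321.55275444]
```

View pics/w1.png

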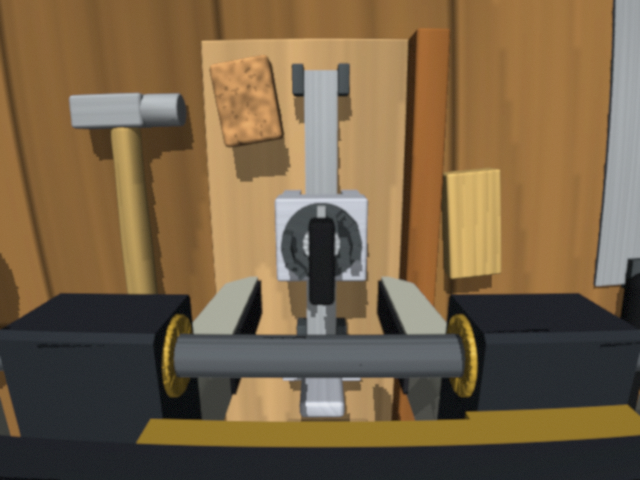

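The wrist view shows the knob at (321,262), centred between the fingers (about 260 and 380). I descend and close gently.

Request:
send_rows(plan="0.05 0.002 -0.0005 0.03 0 0 0;0.05 0.002 -0.0005 0.05 0 0 0;0.05 0.002 -0.0005 0.064 0 0 0;0.05 0.002 -0.0005 0.064 0 0 0;0.03 0.002 -0.0005 0.064 0 0 0;0.02 0.002 -0.0005 0.064 0 0 0;0.01 0.002 -0.0005 0.064 0 0 0;0.01 0.002 -0.0005 0.064 0 0 0;0.01 0.002 -0.0005 0.064 0 0 0", force=8)

```text
clock: 3.4
tool_pos: [0.5065, 0.1127, 0.2061]
tool_rot: [0.001, 0.728, 0.686, 0.001]
contact_force: [4.1, 0.0, -0.3]
opening: 0.014
grip_force: 8.0
```

```bash
python3 -c "
from h import *
st()"
```

```text
{'clock': 3.4, 'tool_pos': [0.5065, 0.1127, 0.2061], 'contact_force': [4.102, 0.0368, -0.2978], 'moment': [-0.241, -1.0168, 0.0261], 'opening': 0.014, 'grip_force': 7.9982, 'qpos': [-0.0932, 0.5137, -0.3291, 2.1432, 0.3214, 0.528, -0.7213]}
```

Request:
send_rows(plan="0.02 0 0 0 0 0 0;0.02 -0.0015 0.001 0 0 0 0;0.02 -0.0015 0.001 0 0 0 0;0.01 -0.0015 0.001 0 0 0 0;0.01 -0.0015 0.001 0 0 0 0;0.01 -0.0015 0.001 0 0 0 0;0.01 -0.0015 0.001 0 0 0 0", force=8)

```text
clock: 4.28
tool_pos: [0.5066, 0.1111, 0.2057]
tool_rot: [0.0, 0.728, 0.686, 0.0]
contact_force: [4.4, -0.8, -3.3]
opening: 0.0135
grip_force: 8.0
```

Request:
send_rows(plan="0.02 0 0 0 0 0 0;0.02 0 0.002 0 0 0 0;0.02 0 0.002 0 0 0 0;0.02 0 0.002 0 0 0 0")

```text
clock: 4.78
tool_pos: [0.5081, 0.111, 0.2057]
tool_rot: [-0.0, 0.728, 0.686, -0.0]
contact_force: [0.7, 0.6, 0.2]
opening: 0.02
grip_force: 0.0
```

Request:
send_rows(plan="0.01 0 0 0 0 0 0;0.01 0 0 0 0 0 0;0.01 0 0 0 0 0 0;0.01 0 0 0 0 0 0", force=25)

```text
clock: 5.28
tool_pos: [0.5076, 0.111, 0.2056]
tool_rot: [-0.0, 0.728, 0.686, -0.001]
contact_force: [-5.4, 1.2, 5.6]
opening: 0.014
grip_force: 25.0
```

Request:
send_rows(plan="0.01 0 -0.0004 -0.003 0 0 0;0.01 0 -0.0004 -0.006 0 0 0;0.01 0 -0.0004 -0.009 0 0 0;0.01 0 -0.0004 -0.012 0 0 0;0.01 0 -0.0004 -0.015 0 0 0;0.01 0 -0.0004 -0.015 0 0 0;0.01 0 -0.0004 -0.015 0 0 0", force=35)

```text
clock: 6.15
tool_pos: [0.5075, 0.1109, 0.2206]
tool_rot: [-0.0, 0.728, 0.686, -0.0]
contact_force: [-3.2, 1.8, -14.4]
opening: 0.0138
grip_force: 35.0
```

```bash
python3 -c "
from h import *
st(); 
for n in('side','top'):
  f=grab(n,n+'1.png'); P=cloud(f); im=f['pixels'].astype(int); z=P[...,2]
  m=(np.hypot(P[...,0]-.507,P[...,1]-.111)<.03)&(im.max(2)<70)&(z>.13)&(z<.18)
  print(n,m.sum(),np.percentile(z[m],[5,50,95]) if m.any() else '')"
```

```text
{'clock': 6.15, 'tool_pos': [0.5075, 0.1109, 0.2206], 'contact_force': [-3.2438, 1.7618, -14.3647], 'moment': [0.3272, 0.8327, 0.0003], 'opening': 0.0138, 'grip_force': 34.9967, 'qpos': [-0.076, 0.4934, -0.3455, 2.1283, 0.3035, 0.5667, -0.7005]}
side 319 [0.14803329 0.16257867 0.17427247]
top 0
```

```bash
python3 -c "
import cv2,numpy as np
w=cv2.imread('pics/w1.png')[190:300,265:375]; t=cv2.imread('pics/top0.png')[247:302,277:332]; s=cv2.imread('pics/side1.png')[190:300,285:395]
c=[cv2.resize(i,(266,400) if 0 else (266,266),interpolation=cv2.INTER_CUBIC) for i in (w,t,s)]
o=np.hstack(c); o=cv2.convertScaleAbs(o,alpha=1.6); cv2.imwrite('pics/c1.png',o)"
```

```text
(no output)
```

View pics/c1.png

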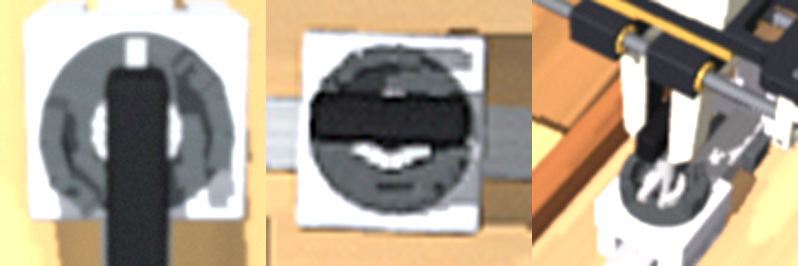

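The crop shows the ring's dark steps right of the knob, about 40–85° clockwise from the slot, with shadows. The depth data should settle this.

```bash
python3 -c "
from h import *
for n,c0 in(('wrist',None),('top',None)):
  if n=='top':
    continue
  f=np.load('/tmp/wrist.npz'); P=cloud(f); z=P[...,2]
  m=(abs(P[...,0]-.508)<.034)&(abs(P[...,1]-.111)<.034)&(abs(z-.093)<.003)
  r=cv2.minAreaRect((P[m][:,:2]*1000).astype(np.float32)); c=np.array(r[0])/1000; print(r)
  d=P[...,:2]-c; rad=np.hypot(d[...,0],d[...,1]); x=d@X[:2]; y=d@Y[:2]
  a=np.degrees(np.arctan2(x,y))  # clockwise from jig +y
  for lo in range(-180,180,6):
    k=(a>=lo)&(a<lo+6)&(z>.09)&(z<.125)
    print(lo+3,[ (int(q.sum()),round(float(np.median(z[q]))*1000,1)) for q in [k&(rad>.0175)&(rad<.021),k&(rad>.021)&(rad<.0245)] if q.any()])
"
```

```text
((508.90423583984375, 109.91757202148438), (56.25715637207031, 60.1702880859375), 86.666259765625)
-177 []
-171 []
-165 []
-159 [(5, 95.1)]
-153 [(19, 98.7), (3, 107.9)]
-147 [(34, 101.9), (25, 108.2)]
-141 [(28, 102.3), (18, 105.1)]
-135 [(28, 102.1), (20, 105.2)]
-129 [(29, 99.0), (14, 105.2)]
-123 [(29, 100.3), (22, 108.7)]
-117 [(26, 100.3), (19, 108.8)]
-111 [(26, 105.5), (19, 108.6)]
-105 [(24, 105.8), (21, 108.8)]
-99 [(28, 103.6), (21, 108.5)]
-93 [(21, 99.1), (22, 108.6)]
-87 [(19, 107.3), (23, 108.9)]
-81 [(19, 108.2), (22, 108.6)]
-75 [(20, 107.8), (21, 108.4)]
-69 [(31, 98.9), (49, 101.3)]
-63 [(18, 95.2), (19, 95.3)]
-57 [(16, 95.0), (21, 95.4)]
-51 [(18, 95.4), (20, 95.1)]
-45 [(16, 95.2), (19, 95.1)]
-39 [(20, 95.1), (20, 95.4)]
-33 [(15, 95.1), (22, 95.1)]
-27 [(19, 95.1), (22, 95.2)]
-21 [(15, 94.9), (19, 95.1)]
-15 [(18, 95.3), (22, 95.5)]
-9 [(17, 95.5), (22, 95.0)]
-3 [(19, 101.0), (28, 101.2)]
3 [(18, 101.1), (26, 100.7)]
9 [(17, 95.9), (20, 95.1)]
15 [(16, 94.7), (19, 95.2)]
21 [(16, 95.1), (23, 95.4)]
27 [(23, 95.6), (32, 95.7)]
33 [(9, 108.2), (27, 108.4)]
39 [(10, 105.5), (21, 105.2)]
45 [(14, 105.2), (21, 105.1)]
51 [(13, 105.3), (29, 105.6)]
57 [(16, 107.1), (22, 108.8)]
63 [(13, 108.3), (24, 108.6)]
69 [(18, 108.0), (22, 108.7)]
75 [(18, 108.2), (21, 108.8)]
81 [(18, 108.1), (21, 108.9)]
87 [(21, 102.3), (19, 108.8)]
93 [(22, 105.7), (23, 108.7)]
99 [(26, 106.4), (20, 108.8)]
105 [(26, 105.6), (19, 108.8)]
111 [(23, 102.6), (12, 109.0)]
117 [(16, 95.3)]
123 [(17, 95.4), (17, 95.2)]
129 [(13, 95.4), (18, 95.0)]
135 [(19, 95.5), (18, 95.2)]
141 [(14, 94.9), (18, 95.0)]
147 [(15, 95.3), (19, 95.3)]
153 [(7, 95.2), (17, 95.4)]
159 [(5, 95.6)]
165 []
171 []
177 []
```

```bash
python3 -c "
from h import *
f=np.load('/tmp/wrist.npz'); P=cloud(f); z=P[...,2]
d=P[...,:2]-[.5089,.1099]; rad=np.hypot(d[...,0],d[...,1]); a=np.degrees(np.arctan2(d@X[:2],d@Y[:2]))
for c in(45,-135):
  q=(abs(a-c)<22)&(rad>.0212)&(rad<.0248)
  for lo in range(-16,16,2):
    k=q&(a-c>=lo)&(a-c<lo+2); print(lo+1,np.round(np.median(z[k])*1000,1),end='; ')
  k=q&(abs(a-c)<16)&(abs(z-.1052)<.001); p=d[k]; print('\n',a[k].mean(),p.mean(0), k.sum())
"
```

```text
-15 301.8; -13 300.4; -11 298.9; -9 298.6; -7 298.1; -5 105.3; -3 105.4; -1 105.0; 1 105.2; 3 105.7; 5 105.3; 7 105.0; 9 108.4; 11 108.9; 13 109.1; 15 108.3; 
 44.796103498914604 [0.01704218 0.01523169] 57
-15 108.4; -13 108.7; -11 108.3; -9 105.2; -7 104.9; -5 105.2; -3 104.9; -1 104.9; 1 105.3; 3 105.2; 5 104.8; 7 104.9; 9 108.2; 11 108.8; 13 108.8; 15 108.8; 
 -137.13380666679822 [-0.01655951 -0.01584339] 52
```

The notch centre is at about 44° clockwise. I turn there while lifted.

Request:
send_rows(plan="0.01 0 0 0 0 0 6;0.01 0 0 0 0 0 12;0.01 0 0 0 0 0 18;0.01 0 0 0 0 0 24;0.01 0 0 0 0 0 30;0.01 0 0 0 0 0 36;0.01 0 0 0 0 0 41;0.01 0 0 0 0 0 44;0.01 0 0 0 0 0 44;0.01 0 0 0 0 0 44")

```text
clock: 7.5
tool_pos: [0.5076, 0.1109, 0.2206]
tool_rot: [0.0, 0.931, 0.364, -0.0]
contact_force: [-3.2, -0.1, -14.3]
opening: 0.0137
grip_force: 35.0
```

```bash
python3 -c "
from h import *
st(); rel([.5075,.111,.2146],42.4)"
```

```text
{'clock': 7.5, 'tool_pos': [0.5076, 0.1109, 0.2206], 'contact_force': [-3.1857, -0.0659, -14.2578], 'moment': [0.1397, 0.8915, 0.0049], 'opening': 0.0137, 'grip_force': 34.9968, 'qpos': [-0.2352, 0.4769, -0.1237, 2.1381, 0.1119, 0.5332, -1.2673]}
row mm [-0.  -0.2  6. ] deg [-0.01  0.04  0.29]
```

Smooth, with no torque. I lower 6 mm so the pin reaches the notch floor.

Request:
send_rows(plan="0.01 0 0 0.001 0 0 0;0.01 0 0 0.002 0 0 0;0.01 0 0 0.003 0 0 0;0.01 0 0 0.004 0 0 0;0.01 0 0 0.005 0 0 0;0.01 0 0 0.0058 0 0 0;0.01 0 0 0.0058 0 0 0")

```text
clock: 8.38
tool_pos: [0.5078, 0.1109, 0.2148]
tool_rot: [0.0, 0.932, 0.363, -0.0]
contact_force: [-4.5, 0.2, -11.6]
opening: 0.0138
grip_force: 35.0
```

Request:
send_rows(plan="0.03 0 0 0 0 0 0;0.04 0 0 0 0 0 0;0.05 0 0 0 0 0 0;0.05 0 0 0 0 0 0;0.05 0 0 0 0 0 0;0.05 0 0 -0.03 0 0 0;0.05 0 0 -0.06 0 0 0;0.05 0 0 -0.1 0 0 0;0.05 0 0 -0.1 0 0 0")

```text
clock: 9.5
tool_pos: [0.5089, 0.1113, 0.3175]
tool_rot: [0.0, 0.932, 0.363, 0.003]
contact_force: [-0.3, -0.6, -0.2]
opening: 0.0498
grip_force: 0.0
```

```bash
python3 -c "
from h import *
st()
f=grab('wrist','w2.png'); P=cloud(f); im=f['pixels'].astype(int); z=P[...,2]
m=(z>.135)&(z<.175)&(im.max(2)<70)&(np.hypot(P[...,0]-.508,P[...,1]-.111)<.03)
print('knob',np.median(z[m]),cv2.minAreaRect((P[m][:,:2]*1000).astype(np.float32)))
f=np.load('/tmp/top.npz'); P=cloud(f); z=P[...,2]
f=np.load('/tmp/side.npz')
for n in('top','side'):
  f=grab(n); P=cloud(f); z=P[...,2]; x=(P[...,:2]-[.507,.111])@X[:2]; y=(P[...,:2]-[.507,.111])@Y[:2]
  im=f['pixels'].astype(int); k=(np.hypot(x,y)<.03)&(im.max(2)<70)&(z>.135)&(z<.175); print(n,'knob',k.sum(),np.median(z[k]) if k.any() else 0)
  t=(abs(x)<.03)&(abs(y+.109)<.015)&(z>.108)&(z<.126); print(n,'tab jig xy',np.c_[x,y][0:0].size, [np.round(np.percentile(v[t]*1000,[1,50,99]),1) for v in(x,y,z)])
  b=(abs(x+.005)<.025)&(y<-.13)&(y>-.25)&(abs(z-.057)<.003); print('board +y end',np.round(np.percentile(y[b]*1000,[99.5]),1), b.sum())
"
```

```text
{'clock': 9.5, 'tool_pos': [0.5089, 0.1113, 0.3175], 'contact_force': [-0.3422, -0.6305, -0.1636], 'moment': [-0.0189, -0.0161, -0.0025], 'opening': 0.0498, 'grip_force': 0.0, 'qpos': [-0.212, 0.3399, -0.1477, 2.043, 0.0719, 0.7583, -1.2306]}
knob 0.15650345030423626 ((509.3788757324219, 110.70108795166016), (43.99527359008789, 13.766322135925293), 42.388580322265625)
top knob 0 0Traceback (most recent call last):
  File "<string>", line 12, in <module>
    t=(abs(x)<.03)&(abs(y+.109)<.015)&(z>.108)&(z<.126); print(n,'tab jig xy',np.c_[x,y][0:0].size, [np.round(np.percentile(v[t]*1000,[1,50,99]),1) for v in(x,y,z)])
                                                                                                              ~~~~~~~~~~~~~^^^^^^^^^^^^^^^^^^^^^
    return _quantile_unchecked(
        a, q, axis, out, overwrite_input, method, keepdims, weights)
    return _ureduce(a,
                    func=_quantile_ureduce_func,
    ...<5 lines>...
                    overwrite_input=overwrite_input,
                    method=method)
    r = func(a, **kwargs)
    result = _quantile(arr,
                       quantiles=q,
    ...<2 lines>...
                       out=out,
                       weights=wgt)
    slices_having_nans = np.isnan(arr[-1, ...])
                                  ~~~^^^^^^^^^
IndexError: index -1 is out of bounds for axis 0 with size 0
```

View pics/w2.png

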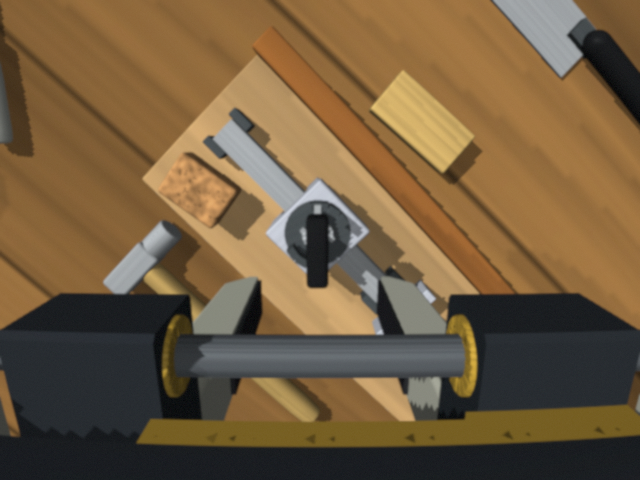

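The knob top rose from 147.5 to 156.5 mm and its bar is turned 44°, so it is parked. Wrist view: knob at (317,250), nothing else disturbed. Now I push the tab from its +y side with the fingers closed.

```bash
python3 -c "
from h import *
rel([.5025,.027,.30],86.6)"
```

```text
row mm [-60.7  58.2  14.9] deg [ 3.000e-02 -2.000e-02 -4.398e+01]
```

Request:
send_rows(plan="0 -0.03 0.029 0.0 0 0 -10;0 -0.0607 0.0582 0.005 0 0 -20;0 -0.0607 0.0582 0.015 0 0 -30;0 -0.0607 0.0582 0.015 0 0 -40;0 -0.0607 0.0582 0.015 0 0 -44;0 -0.0607 0.0582 0.015 0 0 -44;0 -0.0607 0.0582 0.015 0 0 -44;0 -0.0607 0.0582 0.015 0 0 -44;0 -0.0607 0.0582 0.015 0 0 -44")

```text
clock: 10.72
tool_pos: [0.5026, 0.0272, 0.2999]
tool_rot: [0.0, 0.728, 0.686, -0.0]
contact_force: [0.3, -0.2, -0.7]
opening: 0.0006
grip_force: 0.0
```

```bash
python3 -c "
from h import *
st(); rel([.5025,.027,.179],86.6); f=grab('top','t2.png'); P=cloud(f); z=P[...,2]
d=P[...,:2]-[.5055,.110]; x=d@X[:2]; y=d@Y[:2]
b=(x<.02)&(x>-.045)&(y<-.13)&(y>-.24)&(abs(z-.057)<.004)
print('end',[round(1000*np.max(y[b&(abs(x-c)<.004)]),1) for c in(-.035,-.025,-.015,-.005,.005,.015)if (b&(abs(x-c)<.004)).any()])
t=(abs(x)<.04)&(abs(y+.109)<.03)&(z>.105)&(z<.125); print(t.sum(),np.percentile(y[t],[1,50,99]) if t.any() else '')
g=grab('side'); P=cloud(g); z=P[...,2]; d=P[...,:2]-[.5055,.112]; x=d@X[:2]; y=d@Y[:2]
b=(x<.02)&(x>-.045)&(y<-.13)&(y>-.24)&(abs(z-.057)<.004)
print('side end',[round(1000*np.max(y[b&(abs(x-c)<.004)]),1) for c in(-.035,-.025,-.015,-.005,.005,.015)if (b&(abs(x-c)<.004)).any()])
t=(abs(x)<.02)&(abs(y+.109)<.03)&(z>.105)&(z<.125); print(t.sum(),np.percentile(y[t],[1,50,99]) if t.any() else '')
"
```

```text
{'clock': 10.725, 'tool_pos': [0.5026, 0.0272, 0.2999], 'contact_force': [0.2691, -0.1576, -0.6999], 'moment': [-0.0003, -0.0773, 0.0202], 'opening': 0.0006, 'grip_force': 0.0, 'qpos': [0.0801, 0.356, -0.3247, 2.088, 0.1691, 0.722, -0.412]}
row mm [-2.000e-01 -1.000e-01  1.209e+02] deg [-0.    0.    0.01]
end []
0 
side end [np.float64(-172.8), np.float64(-171.9), np.float64(-172.6), np.float64(-171.4), np.float64(-172.1)]
244 [-0.11539235 -0.1050057  -0.10198821]
```

View pics/t2.png

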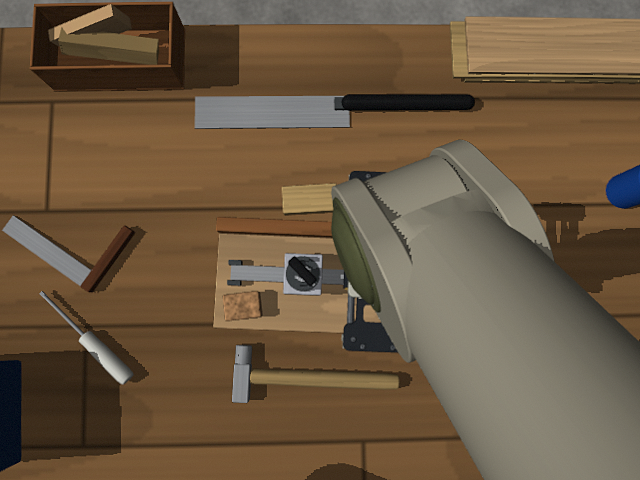

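The top view shows the knob still parked and diagonal at (303,270), and bystanders unmoved; the arm hides the stop. The side view gives about 57 mm of travel.

Request:
send_rows(plan="0 0 0 0.05 0 0 0;0 0 0 0.1 0 0 0;0 0 0 0.115 0 0 0;0 0 0 0.121 0 0 0;0 0 0 0.121 0 0 0;0 0 0 0.121 0 0 0")

```text
clock: 11.58
tool_pos: [0.5032, 0.0271, 0.1801]
tool_rot: [0.001, 0.728, 0.686, 0.001]
contact_force: [-0.3, 0.3, 0.2]
opening: 0.0008
grip_force: 0.0
```

Request:
send_rows(plan="0 -0.003 0 0 0 0 0;0 -0.006 0 0 0 0 0;0 -0.009 0 0 0 0 0;0 -0.012 0 0 0 0 0;0 -0.015 0 0 0 0 0;0 -0.018 0 0 0 0 0;0 -0.021 0 0 0 0 0;0 -0.021 0 0 0 0 0")

```text
clock: 12.58
tool_pos: [0.5013, 0.0057, 0.1788]
tool_rot: [0.0, 0.728, 0.686, -0.0]
contact_force: [-0.3, 0.7, 1.6]
opening: 0.0004
grip_force: 0.1
```

```bash
cat > m.py <<'E'
from h import *
st(); f=grab('side','s3.png'); P=cloud(f); z=P[...,2]; d=P[...,:2]-[.5055,.112]; x=d@X[:2]; y=d@Y[:2]
h=f['pixels']; sel=(abs(x+.02)<.006)&(y<-.08)&(y>-.2)
for lo,hi,n in((.069,.083,'plate'),(.052,.062,'board')):
    k=sel&(z>lo)&(z<hi); print(n,k.sum(),np.round(np.percentile(y[k]*1000,[1,50,99]),1) if k.any() else '',np.round(np.median(z[k]),3))
t=(abs(x)<.016)&(y<-.05)&(y>-.2)&(z>.108)&(z<.122); print('tabtop',t.sum(),np.round(np.percentile(y[t]*1000,[1,50,99]),1))
k=(np.hypot(x,y)<.03)&(h.max(2)<70)&(z>.135)&(z<.175); print('knob',k.sum(),np.percentile(z[k],95) if k.any() else 0)
E
python3 m.py
```

```text
{'clock': 12.575, 'tool_pos': [0.5013, 0.0057, 0.1788], 'contact_force': [-0.2544, 0.7499, 1.5594], 'moment': [0.0008, -0.0997, 0.0019], 'opening': 0.0004, 'grip_force': 0.1094, 'qpos': [0.0467, 0.5377, -0.2406, 2.2032, 0.2975, 0.4305, -0.4922]}
plate 69 [-127.  -118.1 -114.3] 0.075
board 152 [-199.8 -177.1  -81.8] 0.057
tabtop 167 [-124.4  -97.8  -95.5]
knob 539 0.15835743506258385
```

View pics/s3.png

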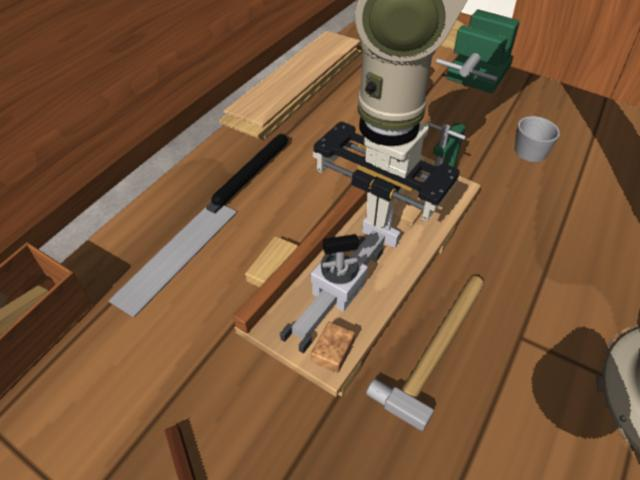

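The side view shows the closed fingers at (378,210) behind the tab. The stop has slid about 10 mm and the knob is parked. About 47 mm remains.

Request:
send_rows(plan="0 -0.003 0 0 0 0 0;0 -0.006 0 0 0 0 0;0 -0.009 0 0 0 0 0;0 -0.012 0 0 0 0 0;0 -0.015 0 0 0 0 0;0 -0.018 0 0 0 0 0;0 -0.021 0 0 0 0 0;0 -0.024 0 0 0 0 0;0 -0.027 0 0 0 0 0;0 -0.030 0 0 0 0 0;0 -0.033 0 0 0 0 0;0 -0.036 0 0 0 0 0;0 -0.039 0 0 0 0 0;0 -0.041 0 0 0 0 0;0 -0.041 0 0 0 0 0")

```text
clock: 14.5
tool_pos: [0.499, -0.0353, 0.179]
tool_rot: [0.0, 0.728, 0.686, -0.0]
contact_force: [-0.0, -0.2, -0.3]
opening: 0.0005
grip_force: 0.0
```

```bash
python3 m.py
```

```text
{'clock': 14.5, 'tool_pos': [0.499, -0.0353, 0.179], 'contact_force': [-0.0044, -0.1802, -0.2924], 'moment': [-0.0589, -0.1525, -0.0054], 'opening': 0.0005, 'grip_force': 0.0, 'qpos': [0.1345, 0.5372, -0.2493, 2.2053, 0.3082, 0.4307, -0.4219]}
plate 64 [-167.5 -159.5 -154.5] 0.076
board 99 [-199.8 -184.9  -80.4] 0.058
tabtop 164 [-165.1 -139.  -136.4]
knob 539 0.15819951377803254
```

Face is near -166, board end near -172. Now in half-millimetre steps.

Request:
send_rows(plan="0 -0.0005 0 0 0 0 0;0 -0.001 0 0 0 0 0;0 -0.0015 0 0 0 0 0;0 -0.002 0 0 0 0 0;0 -0.0025 0 0 0 0 0;0 -0.003 0 0 0 0 0;0 -0.0035 0 0 0 0 0;0 -0.004 0 0 0 0 0")

```text
clock: 15.55
tool_pos: [0.4988, -0.0388, 0.1789]
tool_rot: [0.0, 0.728, 0.686, 0.0]
contact_force: [0.5, 2.0, 1.8]
opening: 0.0009
grip_force: 1.0
```

Request:
send_rows(plan="0 -0.0005 0 0 0 0 0;0 -0.001 0 0 0 0 0;0 -0.001 0 0 0 0 0")

```text
clock: 15.92
tool_pos: [0.4986, -0.0399, 0.1789]
tool_rot: [-0.0, 0.728, 0.686, -0.0]
contact_force: [0.4, 2.4, 0.6]
opening: 0.0006
grip_force: 0.9
```

Request:
send_rows(plan="0 -0.0005 0 0 0 0 0;0 -0.001 0 0 0 0 0;0 -0.001 0 0 0 0 0")

```text
clock: 16.3
tool_pos: [0.4986, -0.0405, 0.1789]
tool_rot: [-0.0, 0.728, 0.686, 0.0]
contact_force: [1.4, 3.3, 1.1]
opening: 0.0004
grip_force: 1.9
```

Request:
send_rows(plan="0 -0.0005 0 0 0 0 0;0 -0.0005 0 0 0 0 0")

```text
clock: 16.55
tool_pos: [0.4985, -0.0406, 0.1789]
tool_rot: [-0.0, 0.727, 0.686, 0.0]
contact_force: [0.9, 5.6, 0.8]
opening: 0.0005
grip_force: 2.9
```

Request:
send_rows(plan="0 -0.0005 0 0 0 0 0;0 -0.0005 0 0 0 0 0")

```text
clock: 16.8
tool_pos: [0.4986, -0.0406, 0.1789]
tool_rot: [-0.0, 0.727, 0.686, 0.001]
contact_force: [1.0, 7.4, 0.6]
opening: 0.0008
grip_force: 3.8
```

The tool has stopped and the force is rising, so the face touches the board. I back off and rise.

Request:
send_rows(plan="0 0.002 0 0 0 0 0;0 0.006 0 0 0 0 0;0 0.012 0 0 0 0 0;0 0.015 0 0 0 0 0;0 0.015 0 -0.03 0 0 0;0 0.015 0 -0.08 0 0 0;0 0.015 0 -0.13 0 0 0;0 0.015 0 -0.13 0 0 0;0 0.015 0 -0.13 0 0 0;0 0.015 0 -0.13 0 0 0")

```text
clock: 18.05
tool_pos: [0.4989, -0.0268, 0.3076]
tool_rot: [-0.001, 0.728, 0.686, -0.001]
contact_force: [-0.1, 0.2, -0.2]
opening: 0.0006
grip_force: 0.0
```

```bash
python3 m.py; python3 - <<'E'
import cv2
i=cv2.imread('pics/s3.png')[120:300,290:480]; cv2.imwrite('pics/c3.png',cv2.resize(i,None,fx=3,fy=3,interpolation=cv2.INTER_CUBIC))
E
```

```text
{'clock': 18.05, 'tool_pos': [0.4989, -0.0268, 0.3076], 'contact_force': [-0.0897, 0.1908, -0.2122], 'moment': [-0.0599, -0.0897, 0.0204], 'opening': 0.0006, 'grip_force': 0.0, 'qpos': [0.2165, 0.3453, -0.3608, 2.0841, 0.1771, 0.7432, -0.3147]}
plate 59 [-172.4 -164.8 -159.9] 0.075
board 86 [-199.4 -162.5  -80.5] 0.058
tabtop 193 [-172.2 -163.2 -160.2]
knob 541 0.15837949506305113
```

View pics/c3.png

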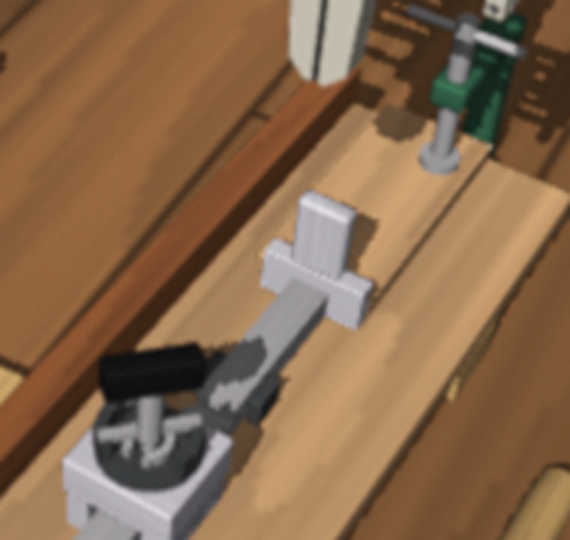

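The crop shows the stop plate (318,285) against the board end and the knob up (150,370) with its pin in the ring notch; the face measures −172.3 mm against the board end at −172. The robot is clear.

```bash
python3 -c "
from workcell import robot
print(robot.hand_in())"
```

```text
the job is handed in; nothing more can be done
None
```

The job is handed in, with no verdict returned: the plunger is parked in its rest notch 9 mm up, the stop touches the board end (pushed with about 7 N), the bystanders I saw look unmoved, and the robot is clear at about 18 s.

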